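Feed the stage to the gauge

ROBOT

A 7-joint arm with a two-finger parallel gripper is mounted at the origin on a cart in front of the work surface, level with it; the furniture and walls round the work are solid. World frame = base frame: x ahead of the robot, y to its left, z up, the work surface at z = 0. Lengths are in m, angles in rad, forces in N, time in s.
With the tool pointing down it reaches from about 0.35 to 0.9 m from the base axis. Payload 8.1 kg.
Tool frame: the origin (TCP) lies at the very end of the fingers, on their centre line; the grasp point (between the pads) lies 19 mm behind it; z points along the fingers, x is the direction in which the jaws open and shut, and the axes are right-handed (so a half turn about z gives the same grasp; the last joint's range is limited). The gripper opens to 92 mm and grips with 3 to 60 N. Pads are 19 mm wide; open, the fingers measure 130 mm over their backs; the gripper's body (75 mm by 190 mm) begins 47 mm behind the grasp point.
Start: joints at [-1.244, 0.434, 0.025, 1.573, -0.012, 1.134, -0.075], TCP at [0.26, 0.568, 0.19] pointing down, gripper open.
Joint ranges: [-2.62, 2.62], [-0.44, 2.09], [-1.27, 1.32], [0.08, 2.57], [-1.32, 4.46], [0.12, 2], [-2.74, 2.74]. Speed limits (rad/s): [2.22, 2.22, 3.01, 3.01, 3.14, 3.14, 3.14].

INTERFACE

Orientations are given as a 3x3 rotation matrix whose columns are the frame's x, y, z axes.
In Python, from cell import bot, eyes gives the robot as it stands.
- The arm moves only by the tool carry_out, never from a script. Its argument "motion" is a list that holds one entry, the list of rows, each a list of 4 numbers: the shift along the tool's x, y, z in m, then the turn about the tool's z in degrees. In form: [[[x, y, z, yaw], ...]]. A call has 1 to 10 rows; each row shifts and turns the pose as measured when the row begins, along the tool's axes as they then stand; what a row does not reach is not made up. A row lasts 1/8 s, in which the tool goes at most 62.5 mm and 10.7 degrees, less where a joint would pass 70% of its speed; a pose out of reach is approached as far as the arm can. A call is refused whole if a number of a shift passes 0.0625 or a number of a turn 10.7, either way. A call with a gripper value outside its range is refused whole. "grip" is the finger opening in m, from 0 to 0.0918, set as the call begins (left out, the last holds). The fingers move at their own pace and stop on an object; the grip force is fixed at half the most. Time passes only in rows, so rows that do not move let the fingers close. It gives the time, the measured TCP pose, the force and the opening at its end, in the units of the state.
- bot.get_obs(): the state, without advancing time (a new reading comes with each control period).
- eyes.get_image(name): name is "side" or "top" or "wrist"; returns a dict with "color" (480x640x3 uint8, red, green, blue), "mtx" (3x3 intrinsics, pixels), "cam_to_world" (4x4, takes a point from camera to world coordinates); the wrist camera has in their place "T_tool_cam" (4x4, takes a point from camera to tool coordinates, whose origin is the TCP and whose axes are the tool frame's). Camera axes: x right, y up, looking along -z (the intrinsics and any distortion apply to the point x, -y, -z); pixel columns grow to the right and rows downward; lengths in m; the calibration is good to about 2 mm. A picture is of the moment at which its call begins: read the wrist's pose just before it. There is no depth.
- bot.job_done(): hands the job in, once; it reports no verdict.
The state is a dict: "clock": time; "qpos": joint angles; "dq": joint speeds; "tau": joint torques, N m; "ee_pos": TCP position; "tool_rot": TCP orientation; "ft_force": force on the tool from outside, world axes, zero at the start; "moment": the same for the moment, N m; "finger_gap": opening from 0.0 (shut) to 1.0 (fully open).
Only numpy, scipy, OpenCV 4.12 (cv2) and the standard library are available. Lean on these libraries where they do the work, as an engineer would, in place of code of your own. Each camera call takes 0.05 s, during which the arm holds its last target.

TASK

Turn the black bar knob on the carriage of the little traverse stage clockwise (seen from above) until the ring peg on the carriage stands right in front of the gauge's pointer, then let go of the knob. The carriage travels away along its bed as the knob turns, so let your hand go along with it; leave the separate small speed dial on the bench as it is.

Things in the scene. Friction and masses are not known exactly. Their poses are not given: they have to be found in the camera images.
- feed_knob: Feed knob upright on the near end of the carriage. Origin on its vertical axis at bench height; y along its bar, z up. Black bar 44 long, 16 thick, 34 mm high, 54 to 88 mm above the bench, over a round 44 mm collar (45 to 55 mm). At the start the bar lies square across the bed. Needs about 0.2 N m, no spring, stays where left. Nothing as high as the bar's middle stands within 45 mm of the axis.
- carriage (a joint): Travel of the carriage (silvery, 96 x 62 mm, top 37 mm above the bench) on its dark fixed bed (176 x 74 mm): 0 at the near stop, where it starts, to 0.055 m. Turning the knob clockwise from above drives carriage, knob and peg away from the robot along the bed, 28 mm per radian; turning back brings them back.
- peg_top (a point): Centre of the top, 66 mm above the bench, of the upright steel ring peg (11 mm diameter, with a brass ring of 20 mm) on the far end of the carriage, 58 mm from the knob's axis along the bed. x points along the bed in the direction of travel.
- gauge_tip (a point): Tip of the gauge's pointer, 50 mm up: a level 8 mm steel finger from a fixed block (28 x 26 mm, 64 mm high) right of the bed, pointing across it and ending 14 mm short of the line the peg travels on. x points along the bed in the direction of travel. The peg is right in front when its offset from the tip along x is zero; it starts 18 to 42 mm short.
- dial_rim (a point): Point on the separate speed dial, a small round control (16 mm radius) with a bar grip on a base of its own, farther right than the stage; the point is 16 mm from its axis and turns with it. Not to be touched.
- lamp_post: Fixed upright lamp post, 40 mm thick and 0.9 m high, between the robot and the right part of the bench; its axis stands 0.19 m nearer to the robot (-x) than this origin, at the same y, about x 0.33, y 0.11. The stage stands left of it: keep the arm clear.
Not all that is in view belongs to the job. Of the things that look like the part that bears feed_knob, the larger one is meant.

How it is judged:
On the way:
1. the carriage has moved on at least 8 mm with the fingers on the bar knob (distance of peg_top from where it was at the start of the episode above 0.008 m and contact force between feed_knob and the fingers above 1 N), for 0.1 s.
At the end, for the whole second after the job is handed in: The peg stands within 10 mm of the pointer, measured along the bed, the carriage is at rest and the knob has been let go (x of peg_top in the frame of gauge_tip between -0.01 and 0.01 m and velocity of joint carriage between -0.005 and 0.005 m/s); the robot touches nothing.
It fails at once if the speed dial is turned or shifted by more than 4 mm at its rim (distance of dial_rim from where it was at the start of the episode above 0.004 m).
It also fails if it takes over 38 s, if anything falls off the work surface, if the arm or the gripper's body presses on something with over 40 N, if the wrist force passes 120 N, or if a joint passes its speed limit or range.

## Working session

There is one attempt and no reset: what is moved stays moved. The work goes in short steps, Python scripts to look and compute and a tool call to move; the robot and the scene stay as the last step left them, time stands still between calls to the robot, and variables do not carry over. Pictures are saved under pics/ and viewed, and the job is handed in when it is done.

Besides the shell and the picture viewer there is one more tool, called after "Request:" as a command line: name --argument value ..., lists and objects as JSON in quotes. carry_out: Moves the arm, as the interface text tells. Its arguments: {"type":"object","properties":{"motion":{"type":"array"},"grip":{"type":"number"}},"required":["motion"]}

```bash
mkdir -p pics; ls; python3 - <<'E'
from cell import bot, eyes
import cv2, numpy as np, pickle
o=bot.get_obs(); print(o)
for n in("side","top"):
    d=eyes.get_image(n); cv2.imwrite(f"pics/{n}0.png",d["color"][:,:,::-1]); pickle.dump(d,open(f"pics/{n}0.pkl","wb")); print(n,d["mtx"],d["cam_to_world"],[k for k in d])
E
```

```text
pics
{'clock': 0.0, 'qpos': array([-1.24359949,  0.43523615,  0.02497454,  1.57406491, -0.01160579,
        1.13402089, -0.07509864]), 'dq': array([ 0.00195906, -0.00115391,  0.0002204 ,  0.00076187,  0.0013506 ,
       -0.00013552,  0.00055399]), 'tau': array([ 7.61804113e-04, -6.67859459e+01,  9.85073335e-01, -3.14458787e+01,
       -6.06192020e-02,  4.30799474e-02,  1.32711134e-04]), 'ee_pos': array([0.26024968, 0.56761982, 0.18904932]), 'tool_rot': array([[ 4.16751147e-01,  9.09020462e-01, -5.30981323e-04],
       [ 9.09019247e-01, -4.16751462e-01, -1.49257310e-03],
       [-1.57806673e-03,  1.39359309e-04, -9.99998745e-01]]), 'ft_force': array([ 0.66156654, -0.39360332, -0.34309987]), 'moment': array([ 0.01201637, -0.06194423,  0.02666639]), 'finger_gap': 0.9990211716474696}
side [[497.18329532   0.         317.92635322]
 [  0.         497.18329532 234.26604335]
 [  0.           0.           1.        ]] [[ 9.90550957e-01  5.44097964e-02 -1.25890335e-01  4.44951512e-01]
 [-1.37143231e-01  3.88073893e-01 -9.11367318e-01 -5.92599025e-01]
 [-7.32557733e-04  9.20020775e-01  3.91868902e-01  3.90968499e-01]
 [ 0.00000000e+00  0.00000000e+00  0.00000000e+00  1.00000000e+00]] ['color', 'mtx', 'cam_to_world']
top [[518.60984085   0.         320.65292114]
 [  0.         518.60984085 239.03137623]
 [  0.           0.           1.        ]] [[-0.00879831  0.99422309 -0.1069721   0.46657328]
 [-0.99981811 -0.00693629  0.01776623  0.18744254]
 [ 0.0169216   0.10710896  0.99410328  0.93166108]
 [ 0.          0.          0.          1.        ]] ['color', 'mtx', 'cam_to_world']
```

View pics/top0.png

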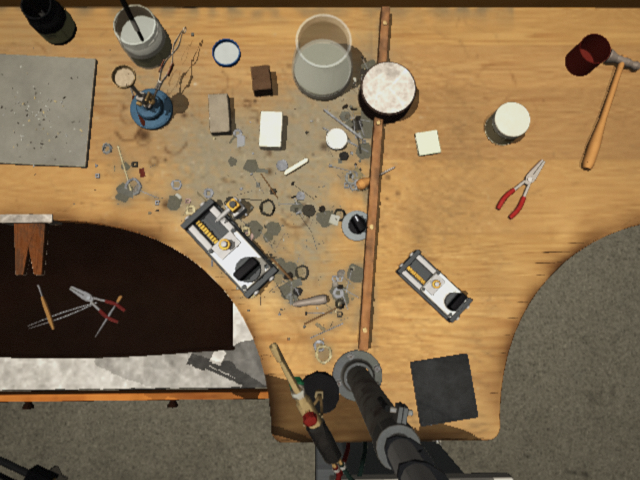

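View pics/side0.png

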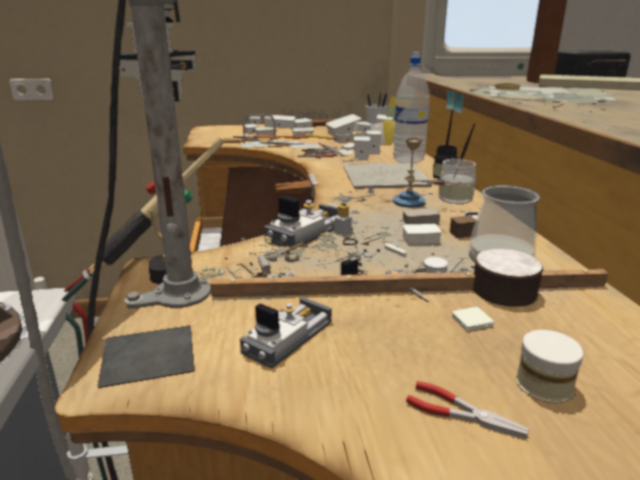

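```bash
python3 - <<'E'
import cv2
a=cv2.imread("pics/top0.png")[180:310,160:320]; cv2.imwrite("pics/top0c.png",cv2.resize(a,None,fx=4.5,fy=4.5,interpolation=cv2.INTER_CUBIC))
a=cv2.imread("pics/side0.png")[180:290,240:400]; cv2.imwrite("pics/side0c.png",cv2.resize(a,None,fx=5,fy=5,interpolation=cv2.INTER_CUBIC))
E
```

```text
(no output)
```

View pics/top0c.png

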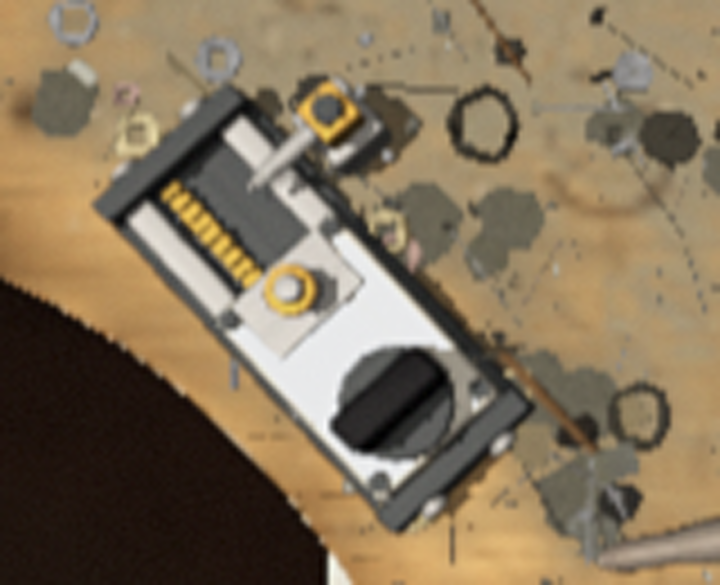

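View pics/side0c.png

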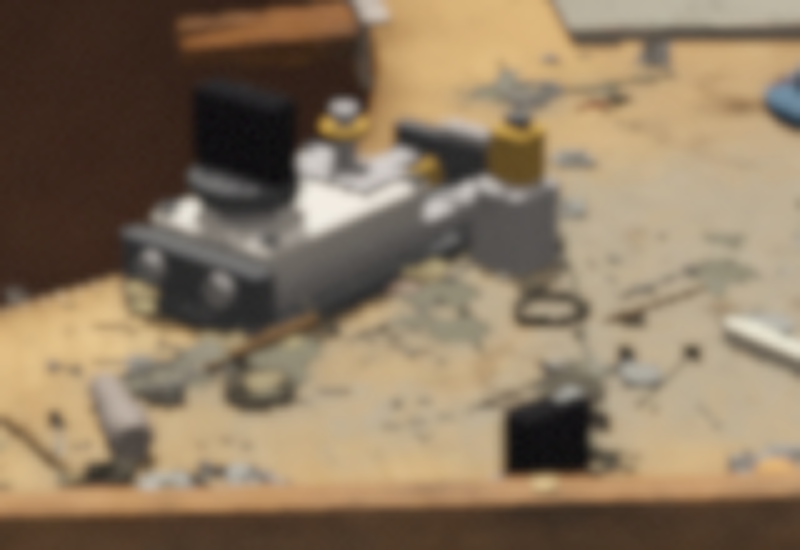

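```bash
cat > h.py <<'E'
import numpy as np
def ray(d,u,v,z,T=None):
    T=d["cam_to_world"] if T is None else T; K=d["mtx"]
    r=T[:3,:3]@np.array([(u-K[0,2])/K[0,0],-(v-K[1,2])/K[1,1],-1]); c=T[:3,3]
    return c+r*(z-c[2])/r[2]
E
python3 - <<'E'
import pickle,numpy as np
from h import *
d=pickle.load(open("pics/top0.pkl","rb")); s=pickle.load(open("pics/side0.pkl","rb"))
t=lambda x,y,z: ray(d,160+x/4.5,180+y/4.5,z)
S=lambda x,y,z: ray(s,240+x/5,180+y/5,z)
P=t(290,288,.066);G=t(257,187,.050);Kb=t(390,398,.088);C=t(395,402,.055)
e=[t(333,412,.088),t(410,350,.088),t(450,372,.088),t(372,450,.088)]
print("peg",P,"tip",G,"bar",Kb,"collar",C);print(np.array(e))
for n,q in (("P-K",P-Kb),("P-C",P-C),("G-P",G-P)): print(n,np.linalg.norm(q[:2]),np.degrees(np.arctan2(q[1],q[0])))
# bed edges at some z
c=[t(235,88,.04),t(97,205,.04),t(398,530,.04),t(532,408,.04)]
for i in range(4):
    q=c[(i+1)%4]-c[i]; print(c[i],np.linalg.norm(q),np.degrees(np.arctan2(q[1],q[0])))
print("side peg",S(345,105,.066),"side bar top", S(195,82,.088),S(297,95,.088))
E
```

```text
peg [0.55249086 0.33293396 0.066     ] tip [0.59274637 0.34855382 0.05      ] bar [0.51019536 0.29284957 0.088     ] collar [0.51038869 0.29509413 0.055     ]
[[0.50531656 0.31330083 0.088     ]
 [0.52748197 0.28574965 0.088     ]
 [0.51941151 0.27129041 0.088     ]
 [0.4915484  0.29918817 0.088     ]]
P-K 0.058272355772652024 43.46252949513891
P-C 0.05660781925001706 41.947995620965585
G-P 0.043179698321415355 21.207142203686296
[0.63282382 0.35933132 0.04      ] 0.06902773960135036 130.93462684074728
[0.58759702 0.41147886 0.04      ] 0.17046959953603558 -137.1294210615314
[0.46266115 0.29550078 0.04      ] 0.06830640396309942 -47.922010723367535
[0.50843611 0.24480149 0.04      ] 0.1690839575278194 42.63728302214408
side peg [0.55489505 0.33203199 0.066     ] side bar top [0.49436963 0.30353369 0.088     ] [0.5310777  0.28314648 0.088     ]
```

Request:
carry_out --motion '[[[-0.015, 0.034, 0, 0], [-0.015, 0.034, 0, 0], [-0.015, 0.034, 0, 0], [-0.015, 0.034, 0, 0], [-0.015, 0.034, 0, 0], [-0.015, 0.034, 0, 0], [-0.015, 0.034, 0, 0]]]' --grip 0.05

```text
clock: 0.98
ee_pos: [0.4339, 0.3689, 0.186]
tool_rot: [[0.41, 0.912, -0.005], [0.912, -0.41, -0.005], [-0.007, -0.002, -1.0]]
ft_force: [0.6, -0.7, 0.0]
finger_gap: 0.546
```

```bash
python3 - <<'E'
from cell import bot, eyes
import cv2, numpy as np, pickle
o=bot.get_obs(); print(o["clock"],o["qpos"],o["ee_pos"],o["tool_rot"])
for n in("side","wrist"):
    d=eyes.get_image(n); d["obs"]=o; cv2.imwrite(f"pics/{n}1.png",d["color"][:,:,::-1]); pickle.dump(d,open(f"pics/{n}1.pkl","wb"))
E
```

```text
0.975 [-0.86733407  0.35125298  0.09273592  1.71548161 -0.03588671  1.08352862
  0.38492685] [0.43388723 0.36886058 0.18599248] [[ 0.41018071  0.91199125 -0.00487205]
 [ 0.91198039 -0.41020278 -0.00504484]
 [-0.00659938 -0.00237392 -0.99997541]]
```

View pics/side1.png

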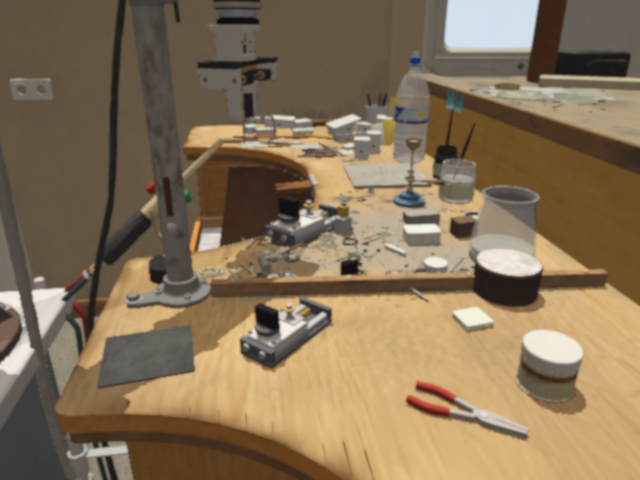

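View pics/wrist1.png

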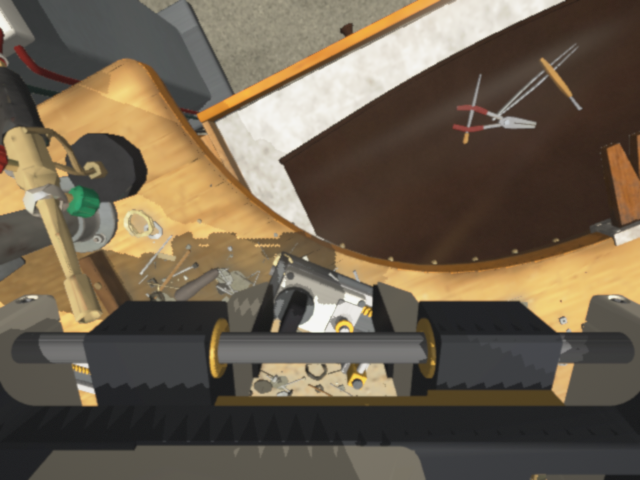

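Request:
carry_out --motion '[[[-0.0125, 0.033, 0, 0], [-0.0125, 0.033, 0, 0], [-0.0125, 0.033, 0, 0], [0, 0, 0, 7.7], [0, 0, 0, 7.7], [0, 0, 0, 7.7], [0, 0, 0, 0]]]'

```text
clock: 1.95
ee_pos: [0.5109, 0.2887, 0.1838]
tool_rot: [[0.746, 0.666, -0.008], [0.666, -0.746, -0.009], [-0.012, 0.001, -1.0]]
ft_force: [0.7, -0.5, 0.4]
finger_gap: 0.552
```

```bash
cat > snap.py <<'E'
import sys
from cell import bot, eyes
import cv2, numpy as np, pickle
k=sys.argv[1]
o=bot.get_obs(); print(o["clock"],o["qpos"].round(3),o["ee_pos"].round(4),o["tool_rot"].round(4).tolist(),o["ft_force"].round(2),o["finger_gap"])
for n in("side","wrist","top"):
    d=eyes.get_image(n); d["obs"]=o; cv2.imwrite(f"pics/{n}{k}.png",d["color"][:,:,::-1]); pickle.dump(d,open(f"pics/{n}{k}.pkl","wb"))
E
python3 snap.py 2
```

```text
1.95 [-0.768  0.386  0.223  1.68  -0.09   1.098  0.209] [0.5109 0.2887 0.1838] [[0.7462, 0.6657, -0.0078], [0.6656, -0.7462, -0.0089], [-0.0117, 0.0014, -0.9999]] [ 0.67 -0.55  0.43] 0.5515360929367865
```

View pics/side2.png

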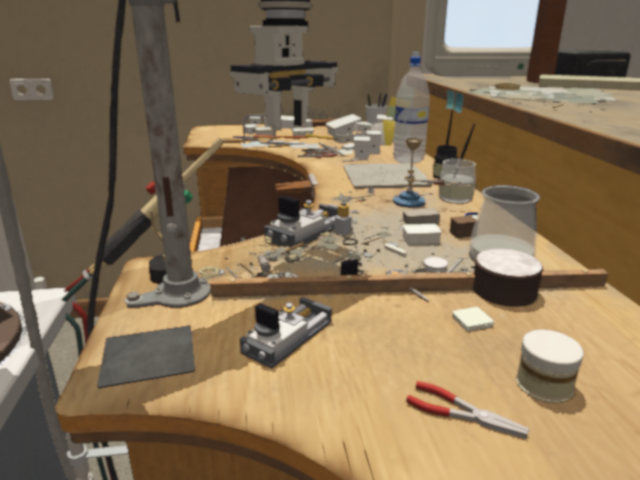

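View pics/wrist2.png

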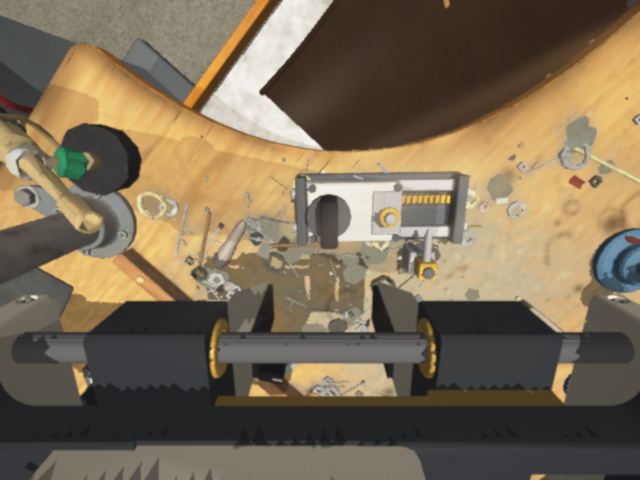

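View pics/top2.png

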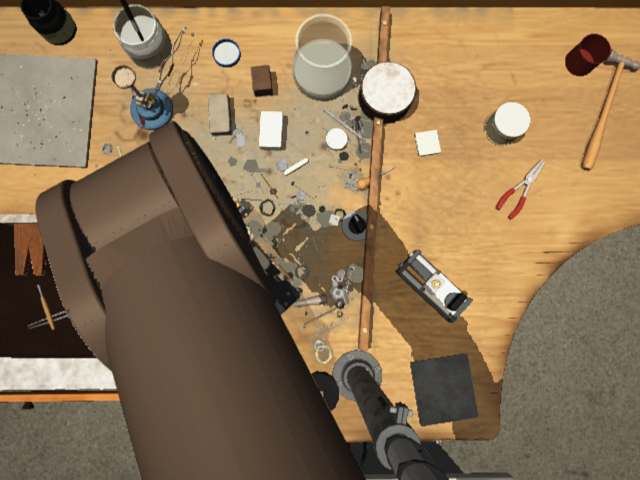

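```bash
python3 - <<'E'
import cv2,pickle
a=cv2.imread("pics/wrist2.png")[160:290,280:480]; cv2.imwrite("pics/wrist2c.png",cv2.resize(a,None,fx=4,fy=4,interpolation=cv2.INTER_CUBIC))
d=pickle.load(open("pics/wrist2.pkl","rb")); print(d["mtx"],d["T_tool_cam"],d.keys())
E
```

```text
[[343.00474277   0.         322.35478053]
 [  0.         343.00474277 242.42283114]
 [  0.           0.           1.        ]] [[ 9.99999905e-01  3.85296195e-04  2.02509770e-04 -6.55694948e-04]
 [ 4.27923517e-04 -9.55372497e-01 -2.95403467e-01 -8.04188285e-02]
 [ 7.96544330e-05  2.95403526e-01 -9.55372572e-01 -1.94334700e-01]
 [ 0.00000000e+00  0.00000000e+00  0.00000000e+00  1.00000000e+00]] dict_keys(['color', 'mtx', 'T_tool_cam', 'obs'])
```

View pics/wrist2c.png

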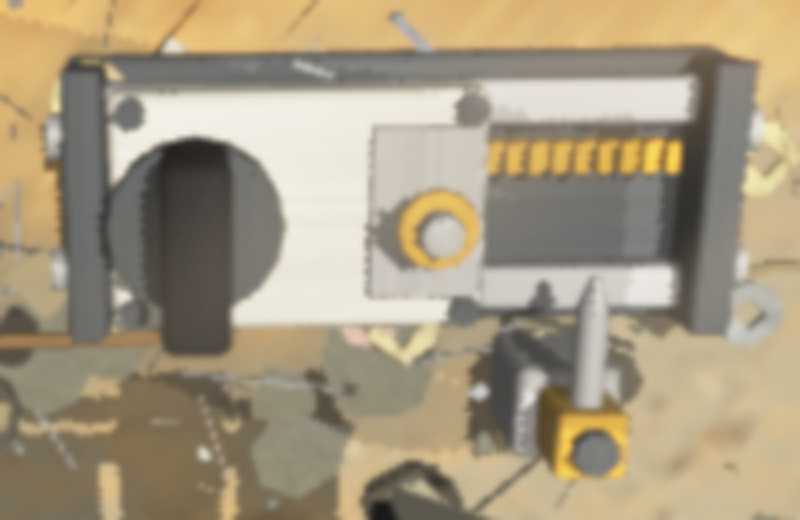

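```bash
python3 - <<'E'
import pickle,numpy as np
from h import *
d=pickle.load(open("pics/wrist2.pkl","rb")); o=d["obs"]
T=np.eye(4);T[:3,:3]=o["tool_rot"];T[:3,3]=o["ee_pos"];T=T@d["T_tool_cam"]
t=lambda x,y,z: ray(d,280+(x+.5)/4-.5,160+(y+.5)/4-.5,z,T)
P=t(443,233,.066);G=t(595,281,.050);C=t(196,225,.055);B=t(198,352,.088)
print("peg",P,"tip",G,"collar",C,"bar near end",B)
a=[t(80,60,.042),t(750,62,.042),t(85,335,.042),t(735,330,.042)]
for q in (a[1]-a[0],a[3]-a[2],P-C): print(np.linalg.norm(q[:2]),np.degrees(np.arctan2(q[1],q[0])))
ph=np.radians(42.7);u=np.array([np.cos(ph),np.sin(ph)]);r=np.array([u[1],-u[0]])
print("offset",(G-P)[:2]@u,(G-P)[:2]@r,"bar end rel collar",(B-C)[:2]@u,(B-C)[:2]@r)
R=o["tool_rot"]
for A in (C[:2],(P[:2]-.058*u)): print(A, R.T@np.r_[A-o["ee_pos"][:2],0])
print("tool yaw",np.degrees(np.arctan2(R[1,0],R[0,0])))
E
```

```text
peg [0.5512941  0.33528383 0.066     ] tip [0.59250269 0.35090803 0.05      ] collar [0.5090052  0.29657618 0.055     ] bar near end [0.52349151 0.28088538 0.088     ]
0.16127320111528445 41.612563008493495
0.1659723810278456 42.383049051050655
0.05732916532713158 42.46832635217546
offset 0.04088049975126026 0.016463554667161342 bar end rel collar 5.339528321524011e-06 0.021355430419764634
[0.5090052  0.29657618] [ 3.81088413e-03 -7.10885805e-03 -5.47054353e-05]
[0.50866905 0.29595057] [ 3.14363249e-03 -6.86577071e-03 -4.65258975e-05]
tool yaw 41.733493038438844
```

Request:
carry_out --motion '[[[0.003, -0.0065, 0.02, 0.5], [0, 0, 0.03, 0], [0, 0, 0.03, 0], [0, 0, 0.025, 0], [0, 0, 0.01, 0], [0, 0, 0, 0]]]'

```text
clock: 2.85
ee_pos: [0.5087, 0.2962, 0.0669]
tool_rot: [[0.742, 0.67, -0.006], [0.67, -0.742, -0.006], [-0.009, 0.001, -1.0]]
ft_force: [-0.5, -0.0, 0.3]
finger_gap: 0.545
```

```bash
python3 snap.py 3
```

```text
2.85 [-0.754  0.51   0.192  1.806 -0.122  0.846  0.229] [0.5087 0.2962 0.0669] [[0.7425, 0.6699, -0.0059], [0.6698, -0.7425, -0.0062], [-0.0085, 0.0006, -1.0]] [-0.48 -0.02  0.32] 0.5448527413223511
```

View pics/wrist3.png

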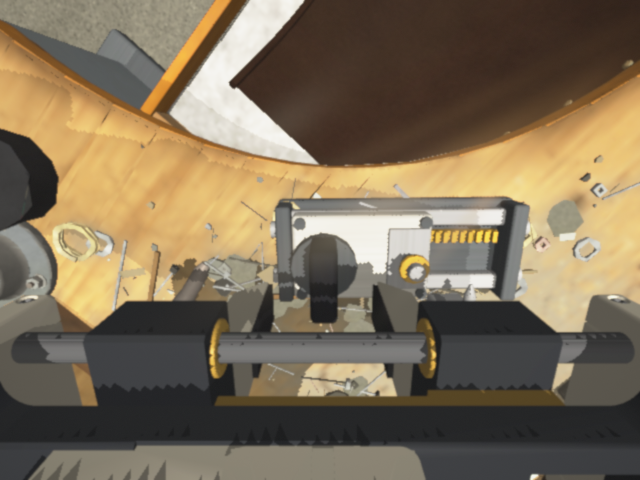

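View pics/side3.png

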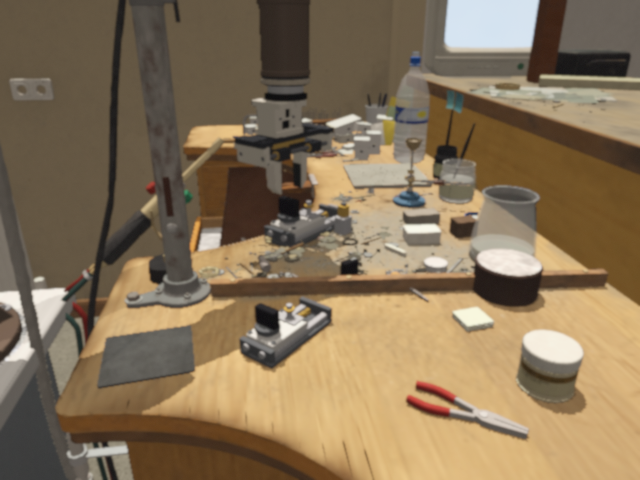

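```bash
python3 - <<'E'
import pickle,numpy as np,cv2
def proj(d,p,T):
    q=np.linalg.inv(T)@np.r_[p,1];K=d["mtx"];return K[0,2]+K[0,0]*q[0]/-q[2],K[1,2]-K[1,1]*q[1]/-q[2]
s=pickle.load(open("pics/side3.pkl","rb"));w=pickle.load(open("pics/wrist3.pkl","rb"));o=w["obs"]
e=o["ee_pos"];R=o["tool_rot"]
print("tcp in side",proj(s,e,s["cam_to_world"]))
for x in(-.025,.025): print("finger tip side",proj(s,e+R@[x,0,0],s["cam_to_world"]),"wrist",proj(w,np.array([x,0,0]),w["T_tool_cam"]))
print("knob top side",proj(s,np.array([.509,.296,.088]),s["cam_to_world"]))
for n in("side","wrist"):
    a=cv2.imread(f"pics/{n}3.png"); a=a[80:260,200:400] if n=="side" else a[190:400,200:450]
    cv2.imwrite(f"pics/{n}3c.png",cv2.resize(a,None,fx=3.2 if n!="side" else 3.3,fy=2.8 if n!="side" else 3.3,interpolation=cv2.INTER_CUBIC))
E
```

```text
tcp in side (np.float64(287.14224216265126), np.float64(207.83431616247168))
finger tip side (np.float64(277.92878229896684), np.float64(211.25108124443761)) wrist (np.float64(282.56697040716733), np.float64(274.25074250649953))
finger tip side (np.float64(296.01725112119607), np.float64(204.54306389021568)) wrist (np.float64(364.4605024963894), np.float64(274.2205430214922))
knob top side (np.float64(287.0323927913179), np.float64(197.32625884122405))
```

View pics/side3c.png

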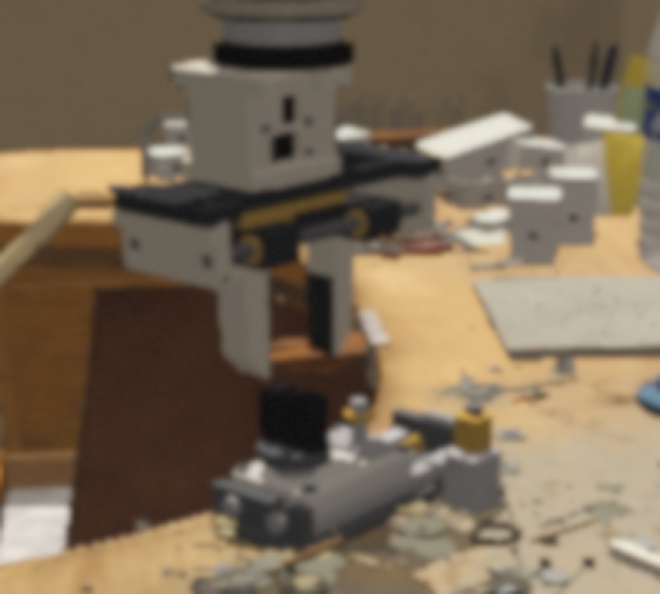

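View pics/wrist3c.png

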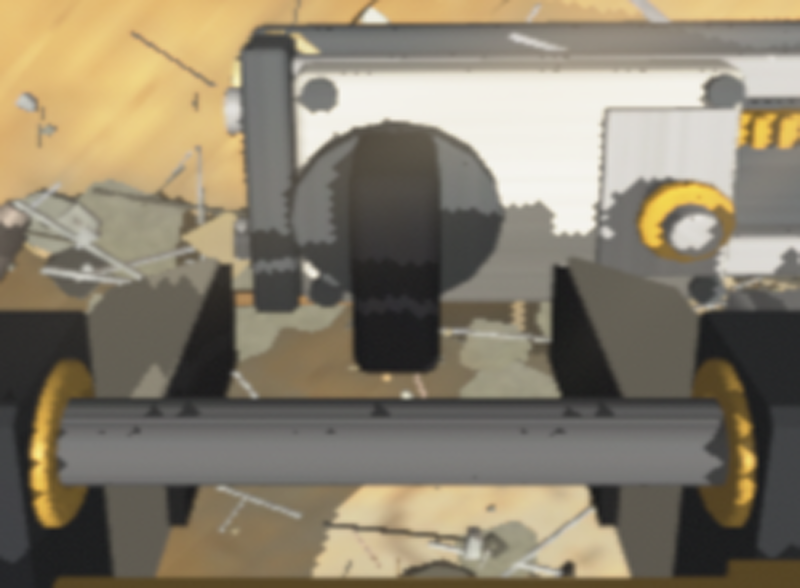

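Request:
carry_out --motion '[[[0, 0, 0.012, 0], [0, 0, 0.012, 0], [0, 0, 0, 0]]]'

```text
clock: 3.38
ee_pos: [0.5102, 0.2971, 0.0438]
tool_rot: [[0.743, 0.67, -0.002], [0.67, -0.743, -0.003], [-0.004, 0.001, -1.0]]
ft_force: [-1.0, 0.8, 0.2]
finger_gap: 0.545
```

```bash
python3 snap.py 4; python3 - <<'E'
import cv2
for n in("side","wrist"):
    a=cv2.imread(f"pics/{n}4.png"); a=a[120:260,230:400] if n=="side" else a[190:400,200:450]
    cv2.imwrite(f"pics/{n}4c.png",cv2.resize(a,None,fx=3.2 if n!="side" else 4.2,fy=2.8 if n!="side" else 4.2,interpolation=cv2.INTER_CUBIC))
E
```

```text
3.375 [-0.748  0.539  0.184  1.825 -0.13   0.793  0.236] [0.5102 0.2971 0.0438] [[0.7426, 0.6697, -0.002], [0.6697, -0.7426, -0.0033], [-0.0037, 0.0011, -1.0]] [-1.01  0.76  0.16] 0.5454278704445864
```

View pics/side4c.png

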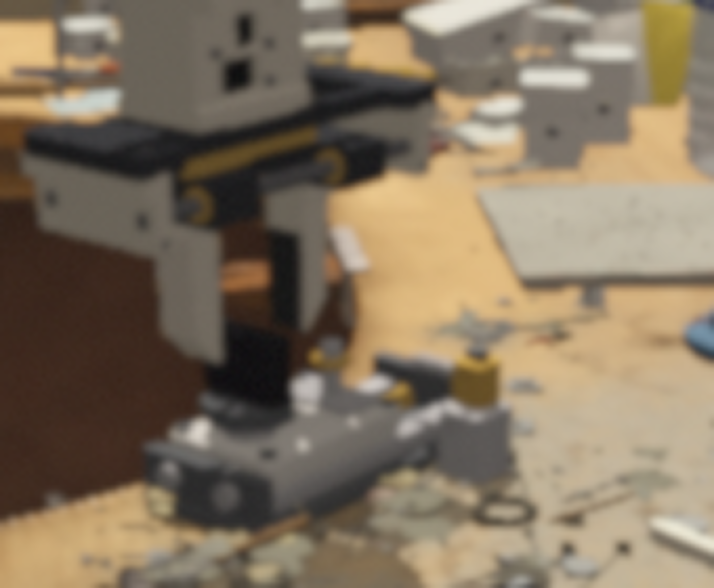

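View pics/wrist4c.png

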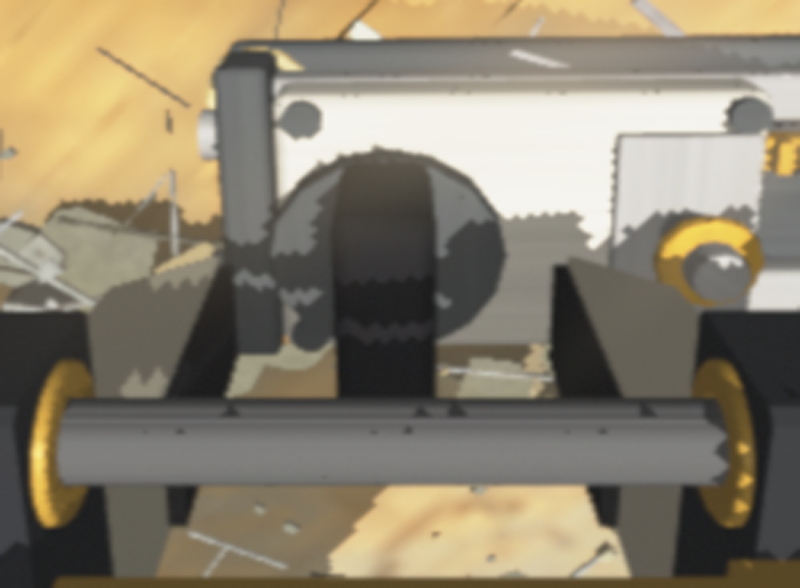

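```bash
python3 - <<'E'
import pickle,numpy as np
def proj(d,p,T):
    q=np.linalg.inv(T)@np.r_[p,1];K=d["mtx"];return np.round([K[0,2]+K[0,0]*q[0]/-q[2],K[1,2]-K[1,1]*q[1]/-q[2]],1)
s=pickle.load(open("pics/side4.pkl","rb"));w=pickle.load(open("pics/wrist4.pkl","rb"));o=w["obs"]
e=o["ee_pos"];R=o["tool_rot"]
for h in(.03,.035,.04,.045):
  print(h,[proj(s,e+R@[x,.0095,-h],s["cam_to_world"]) for x in(-.025,.025)],[proj(w,np.array([x,-.0095,-h]),w["T_tool_cam"]) for x in(-.025,.025)])
E
```

```text
0.03 [array([282.3, 208.7]), array([300.4, 201.9])] [array([275.5, 279.5]), array([371.9, 279.4])]
0.035 [array([282.2, 206.2]), array([300.3, 199.5])] [array([274.2, 283.4]), array([373.3, 283.4])]
0.04 [array([282.1, 203.6]), array([300.3, 197. ])] [array([272.9, 287.6]), array([374.7, 287.5])]
0.045 [array([282.1, 201. ]), array([300.3, 194.5])] [array([271.4, 292. ]), array([376.2, 292. ])]
```

Request:
carry_out --motion '[[[-0.001, 0, 0.009, 0], [0, 0, 0.008, 0], [0, 0, 0, 0]]]'

```text
clock: 3.9
ee_pos: [0.5103, 0.2969, 0.027]
tool_rot: [[0.743, 0.67, -0.0], [0.67, -0.743, -0.002], [-0.001, 0.001, -1.0]]
ft_force: [1.1, -0.1, -0.3]
finger_gap: 0.544
```

Request:
carry_out --motion '[[[0, 0, 0, 0], [0, 0, 0, 0], [0, 0, 0, 0], [0, 0, 0, 0], [0, 0, 0, 0]]]' --grip 0.0

```text
clock: 4.53
ee_pos: [0.5101, 0.2967, 0.0273]
tool_rot: [[0.743, 0.669, -0.001], [0.669, -0.743, -0.002], [-0.002, 0.001, -1.0]]
ft_force: [-0.1, 0.0, -1.7]
finger_gap: 0.174
```

```bash
python3 snap.py 5; python3 - <<'E'
import cv2
for n in("side","wrist"):
    a=cv2.imread(f"pics/{n}5.png"); a=a[120:260,230:400] if n=="side" else a[190:400,200:450]
    cv2.imwrite(f"pics/{n}5c.png",cv2.resize(a,None,fx=3.2 if n!="side" else 4.2,fy=2.8 if n!="side" else 4.2,interpolation=cv2.INTER_CUBIC))
E
```

```text
4.525 [-0.744  0.56   0.179  1.839 -0.136  0.756  0.241] [0.5101 0.2967 0.0273] [[0.7428, 0.6695, -0.0006], [0.6695, -0.7428, -0.0022], [-0.0019, 0.0013, -1.0]] [-0.08  0.05 -1.74] 0.17376497794292825
```

View pics/side5c.png

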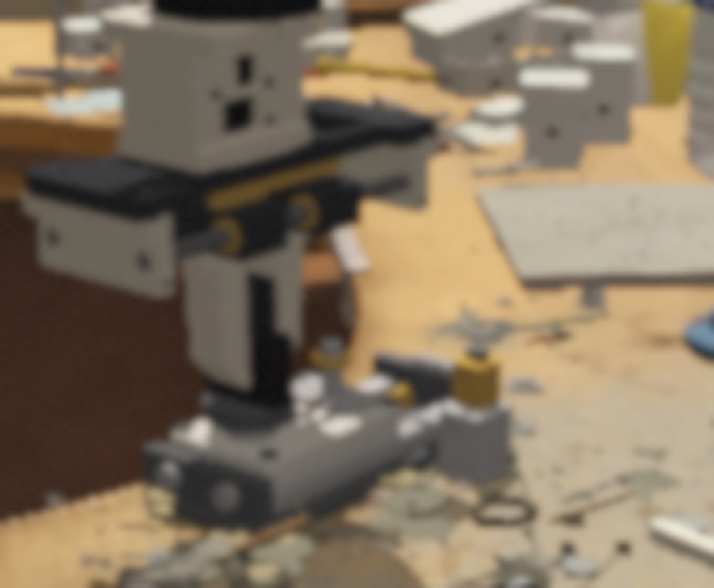

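View pics/wrist5c.png

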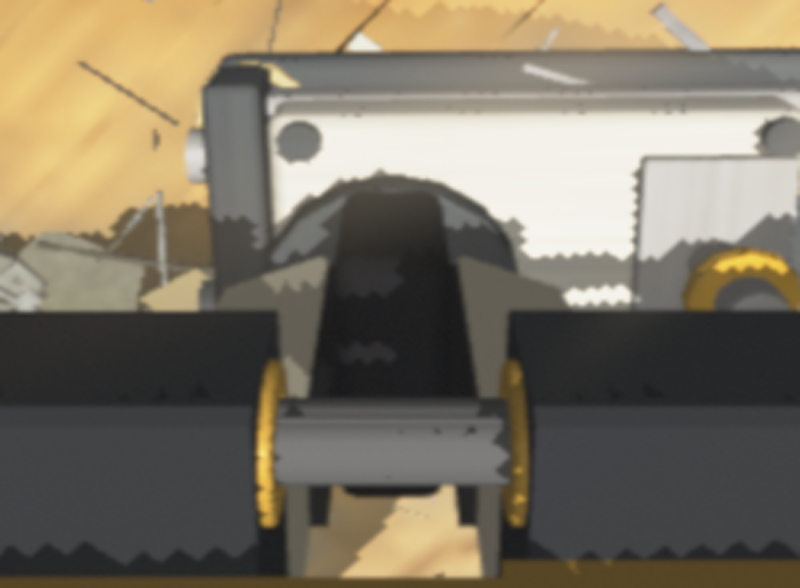

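Request:
carry_out --motion '[[[0.0049, 0, 0, 10], [0.0048, -0.0009, 0, 10], [0.0046, -0.0017, 0, 10], [0, 0, 0, 0]]]'

```text
clock: 5.18
ee_pos: [0.5218, 0.3073, 0.0273]
tool_rot: [[0.98, 0.197, 0.001], [0.197, -0.98, -0.002], [0.0, 0.002, -1.0]]
ft_force: [0.1, 0.4, 1.7]
finger_gap: 0.175
```

```bash
python3 - <<'E'
from cell import bot
import numpy as np
o=bot.get_obs();R=o["tool_rot"];e=o["ee_pos"];u=np.array([np.cos(np.radians(42.5)),np.sin(np.radians(42.5))]);q=e[:2]-[.5101,.2967]
print(np.degrees(np.arctan2(R[1,0],R[0,0])),q@u,q@[u[1],-u[0]],e,o["qpos"].round(2),o["ft_force"],o["moment"],o["finger_gap"])
E
```

```text
11.338886494560592 0.0157362964142261 7.423795906959847e-05 [0.52175217 0.30727655 0.02731762] [-0.85  0.59  0.33  1.81 -0.26  0.78 -0.19] [0.11681841 0.39967183 1.68220413] [-0.09455261  0.04250514 -0.25729628] 0.17459272649098526
```

Request:
carry_out --motion '[[[0.004, -0.0024, 0, 10], [0.0036, -0.0031, 0, 10], [0.003, -0.0038, 0, 10], [0.0023, -0.0042, 0, 10], [0, 0, 0, 0]]]'

```text
clock: 5.8
ee_pos: [0.5369, 0.3203, 0.0273]
tool_rot: [[0.879, -0.476, 0.003], [-0.476, -0.879, -0.002], [0.003, 0.0, -1.0]]
ft_force: [0.4, 0.9, 0.6]
finger_gap: 0.169
```

```bash
cat > st.py <<'E'
from cell import bot
import numpy as np
o=bot.get_obs();R=o["tool_rot"];e=o["ee_pos"];u=np.array([np.cos(np.radians(42.5)),np.sin(np.radians(42.5))]);q=e[:2]-[.5101,.2967]
print(np.degrees(np.arctan2(R[1,0],R[0,0])),q@u,q@[u[1],-u[0]],e,o["qpos"].round(2),o["ft_force"],o["moment"],o["finger_gap"])
E
python3 st.py; python3 snap.py 6
```

```text
-28.419681538164884 0.03570393974177091 0.0007153414732581989 [0.53690698 0.32029383 0.02731887] [-0.97  0.65  0.52  1.77 -0.41  0.83 -0.75] [0.37717597 0.87502798 0.58510325] [ 0.08391963  0.14260273 -0.1470975 ] 0.1687663427836546
5.8 [-0.968  0.648  0.521  1.771 -0.414  0.832 -0.748] [0.5369 0.3203 0.0273] [[0.8795, -0.4759, 0.0026], [-0.4759, -0.8795, -0.0015], [0.003, 0.0001, -1.0]] [0.38 0.88 0.59] 0.1687663427836546
```

View pics/wrist6.png

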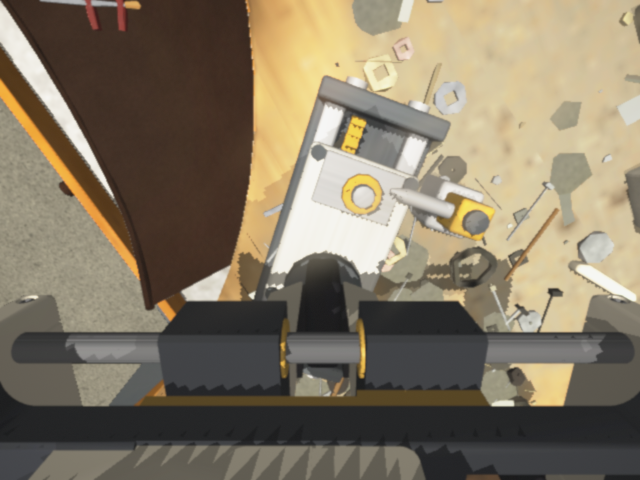

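View pics/side6.png

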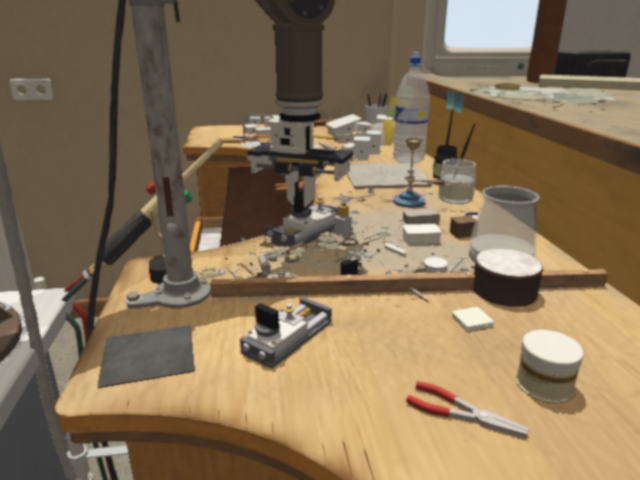

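View pics/top6.png

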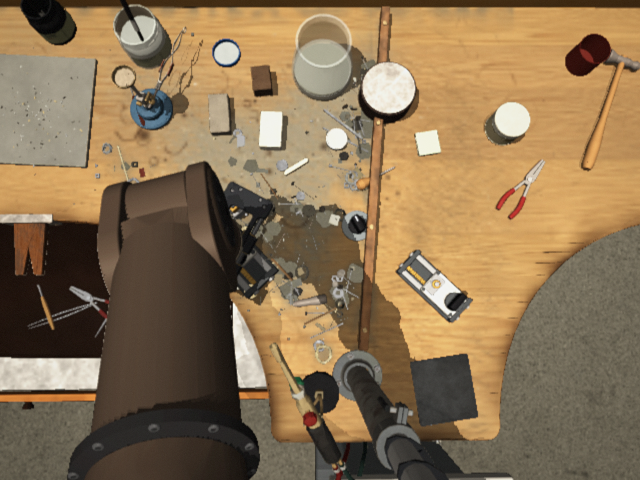

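```bash
python3 - <<'E'
import cv2
a=cv2.imread("pics/wrist6.png")[130:260,260:500]; cv2.imwrite("pics/wrist6c.png",cv2.resize(a,None,fx=3.33,fy=3.33,interpolation=cv2.INTER_CUBIC))
E
```

```text
(no output)
```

View pics/wrist6c.png

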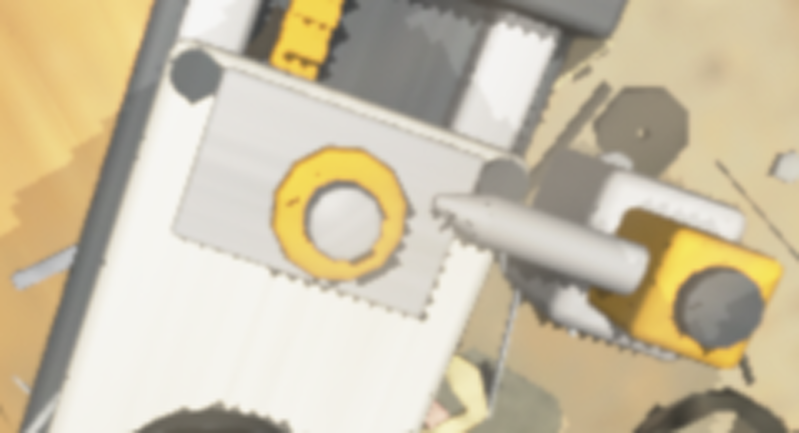

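Peg top is at crop (344,222) and the tip at about (436,205).

```bash
python3 - <<'E'
import pickle,numpy as np
from h import *
d=pickle.load(open("pics/wrist6.pkl","rb")); o=d["obs"]
T=np.eye(4);T[:3,:3]=o["tool_rot"];T[:3,3]=o["ee_pos"];T=T@d["T_tool_cam"]
t=lambda x,y,z: ray(d,260+x/3.33,130+y/3.33,z,T)
P=t(344,222,.066);G=t(436,205,.050)
for a in(42,42.5,43):
    ph=np.radians(a);u=np.array([np.cos(ph),np.sin(ph)]);r=np.array([u[1],-u[0]])
    print(P,G,(G-P)[:2]@u,(G-P)[:2]@r,(P[:2]-[.5518,.3345])@u)
E
```

```text
[0.57822601 0.35858345 0.066     ] [0.5919809  0.35096859 0.05      ] 0.005126537440632743 0.014862754318835878 0.03575332684497008
[0.57822601 0.35858345 0.066     ] [0.5919809  0.35096859 0.05      ] 0.00499664188462866 0.014906925301652866 0.03575384197587761
[0.57822601 0.35858345 0.066     ] [0.5919809  0.35096859 0.05      ] 0.004866365814999778 0.014949961064393625 0.035751634313292056
```

Request:
carry_out --motion '[[[0.0014, -0.0045, 0, 10.3], [0, 0, 0, 0], [0, 0, 0, 0]]]'

```text
clock: 6.32
ee_pos: [0.5406, 0.3235, 0.0274]
tool_rot: [[0.786, -0.619, 0.003], [-0.619, -0.786, 0.0], [0.003, -0.002, -1.0]]
ft_force: [1.4, 0.8, -2.4]
finger_gap: 0.172
```

```bash
python3 st.py; python3 snap.py 7;python3 - <<'E'
import cv2
a=cv2.imread("pics/wrist7.png")[130:300,260:500]; cv2.imwrite("pics/wrist7c.png",cv2.resize(a,None,fx=3.33,fy=3.33,interpolation=cv2.INTER_CUBIC))
E
```

```text
-38.2177326156973 0.04058449600318337 0.0008529049862812607 [0.54059824 0.32348966 0.02735599] [-0.99  0.66  0.57  1.76 -0.45  0.85 -0.88] [ 1.44434863  0.78332575 -2.42376893] [ 0.11263286 -0.10882689 -0.07571185] 0.1720704650471039
6.325 [-0.995  0.663  0.566  1.763 -0.455  0.846 -0.885] [0.5406 0.3235 0.0274] [[0.7857, -0.6186, 0.0034], [-0.6186, -0.7857, 0.0001], [0.0026, -0.0022, -1.0]] [ 1.44  0.78 -2.42] 0.1720704650471039
```

View pics/wrist7c.png

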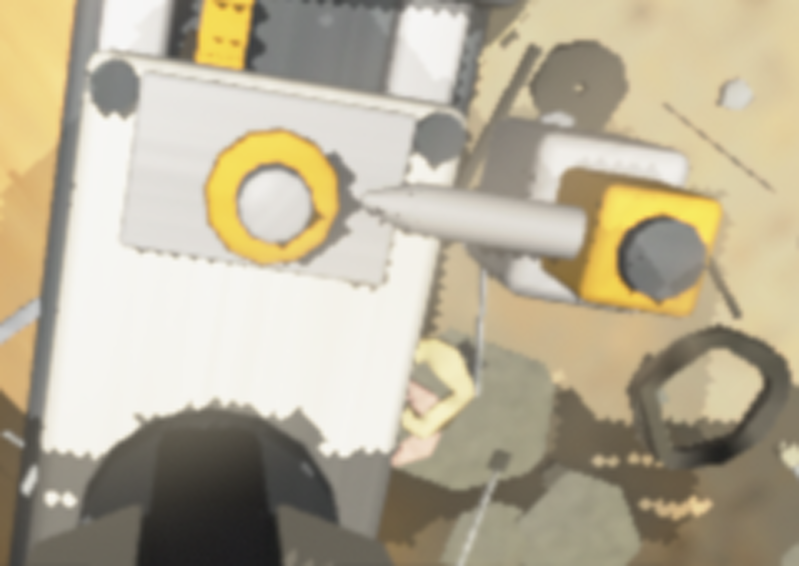

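```bash
cat > m.py <<'E'
import pickle,numpy as np,sys
from h import *
k,a,b,c,e=sys.argv[1],*map(float,sys.argv[2:6])
d=pickle.load(open(f"pics/wrist{k}.pkl","rb")); o=d["obs"]
T=np.eye(4);T[:3,:3]=o["tool_rot"];T[:3,3]=o["ee_pos"];T=T@d["T_tool_cam"]
t=lambda x,y,z: ray(d,260+x/3.33,130+y/3.33,z,T)
P=t(a,b,.066);G=t(c,e,.050)
ph=np.radians(42.5);u=np.array([np.cos(ph),np.sin(ph)]);r=np.array([u[1],-u[0]])
print(P,G,(G-P)[:2]@u,(G-P)[:2]@r,(P[:2]-[.5518,.3345])@u)
E
python3 m.py 7 275 204 363 200
```

```text
[0.58188705 0.36178702 0.066     ] [0.59191696 0.35156303 0.05      ] 0.0004875987857078926 0.014314023976968094 0.0406173436043021
```

Request:
carry_out --motion '[[[0, 0, 0, 0], [0, 0, 0, 0], [0, 0, 0, 0], [0, 0, 0, 0]]]' --grip 0.05

```text
clock: 6.98
ee_pos: [0.5393, 0.323, 0.0274]
tool_rot: [[0.786, -0.618, 0.001], [-0.618, -0.786, -0.0], [0.001, -0.001, -1.0]]
ft_force: [1.7, -0.0, -0.3]
finger_gap: 0.531
```

Request:
carry_out --motion '[[[0, 0, -0.01, 0], [0, 0, -0.02, 0], [0, 0, -0.03, 0], [0, 0, -0.03, 0], [0, 0, -0.03, 0], [0, 0, 0, 0], [0, 0, 0, 0]]]'

```text
clock: 7.85
ee_pos: [0.5393, 0.3227, 0.1544]
tool_rot: [[0.786, -0.619, 0.002], [-0.619, -0.786, 0.0], [0.002, -0.001, -1.0]]
ft_force: [0.2, 0.1, -0.0]
finger_gap: 0.543
```

```bash
python3 st.py; python3 snap.py 8;python3 - <<'E'
import cv2
a=cv2.imread("pics/wrist8.png")[130:300,260:500]; cv2.imwrite("pics/wrist8c.png",cv2.resize(a,None,fx=3.33,fy=3.33,interpolation=cv2.INTER_CUBIC))
E
```

```text
-38.22064876938338 0.0390749721266081 0.0005969574764763197 [0.53931239 0.32265855 0.15438505] [-1.06  0.52  0.65  1.65 -0.35  1.09 -0.97] [ 0.15057023  0.12566527 -0.02537986] [-0.10461362  0.10700308 -0.01111649] 0.5432706613789373
7.85 [-1.055  0.524  0.655  1.649 -0.351  1.087 -0.968] [0.5393 0.3227 0.1544] [[0.7856, -0.6187, 0.0022], [-0.6187, -0.7856, 0.0002], [0.0016, -0.0015, -1.0]] [ 0.15  0.13 -0.03] 0.5432706613789373
```

View pics/wrist8c.png

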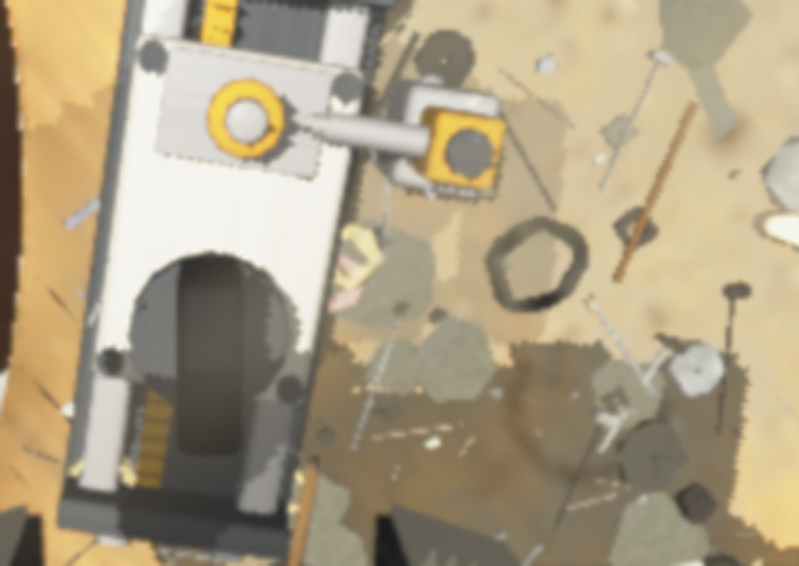

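View pics/side8.png

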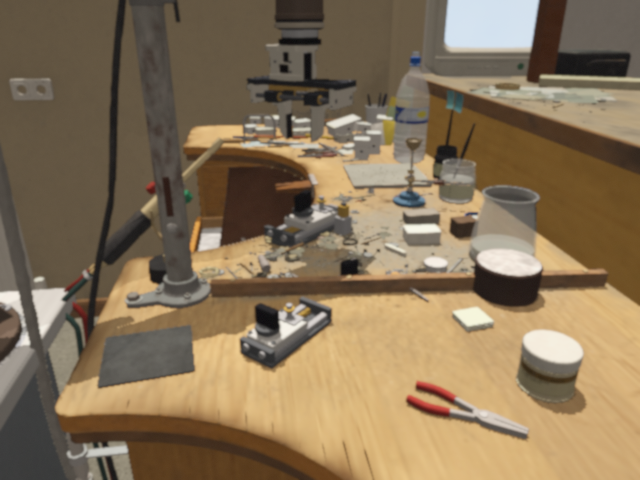

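```bash
python3 m.py 8 246 121 293 121; python3 -c "
from cell import bot
print(bot.job_done())"
```

```text
[0.58137936 0.36146214 0.066     ] [0.59046771 0.35265307 0.05      ] 0.0007493150553754253 0.012634722885838261 0.04002354896989863
the job is handed in; nothing more can be done
None
```

I turned the feed knob about 80° clockwise, with the hand following the carriage as it travelled about 40 mm. I then opened the fingers, rose clear of the knob and handed the job in. No verdict was reported.

- **Final position:** the last wrist picture puts the peg 0.7 mm short of the pointer tip along the bed, within the 10 mm allowed. The reading before I let go was 0.5 mm short.
- **Let go and clear:** the fingers were open and well above the knob, and the wrist force read about 0.2 N. The clock stood at about 8 s of the 38 s allowed.
- **Speed dial and lamp post:** I sent no move near the speed dial, but I did not measure its rim afterwards. The lamp post stayed clear of the arm in the pictures.
- **One disagreement:** both the side and wrist pictures showed the real fingertips about 35 mm above the reported tool point. I set the grip height from the pictures instead. The fingers then stopped at about 16 mm, which matches the bar's thickness.

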